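# Load a staple strip and close the magazine

## Robot

A 6-joint arm with a two-finger parallel gripper is mounted at the origin on the work surface. World frame = base frame: x ahead of the robot, y to its left, z up, the work surface at z = 0. Lengths are in m, angles in rad, forces in N, time in s.
With the tool pointing down it reaches from about 0.35 to 0.975 m from the base axis. Payload 4.9 kg.
Tool frame: the origin (TCP) lies on the centre line of the jaws, within the pads' length; the fingertips stand 14 mm ahead of it and the grasp point (between the pads) lies 5 mm behind it; z points along the fingers, y is the line along which they close (so a half turn about z gives the same grasp; the last joint's range is limited). The gripper opens to 85 mm and grips with 20 to 120 N. Pads are 22 mm wide; open, the fingers measure 114 mm over their backs; the gripper's body (76 mm by 85 mm) begins 54 mm behind the grasp point. The pads swing forward as they close: fully open they stand 13 mm farther back than shut.
Start: joints at [1.004, 0.053, 1.613, -0, 1.476, -0.119], TCP at [0.271, 0.563, 0.245] pointing down, gripper open.
Joint ranges: [-3.01, 3.01], [-1.01, 2.22], [0.06, 2.58], [-1.02, 4.17], [0.09, 2.62], [-3.14, 3.14]. Speed limits (rad/s): [2.57, 2.57, 3.14, 3.14, 3.14, 3.14].

## Interface

Orientations are given as a unit quaternion [w, x, y, z].
In Python, from plant import * gives the robot as it stands.
- The arm moves only by the tool send_rows, never from a script. Its argument "steps" is a list of rows, each an object with "translation": the shift along the tool's x, y, z in cm, a list of three; "delta_rot": the turn, a rotation vector about the tool's x, y, z in rad, a list of three; "jaw": the finger opening in cm, from 0 to 8.54. In form: [{"translation": [dx, dy, dz], "delta_rot": [rx, ry, rz], "jaw": jaw}, ...]. A call has exactly 8 rows; each row is the pose to reach, as a shift and turn from the pose commanded when the call began, along the tool's axes at that moment; what a row does not reach only later rows make up. A row lasts 1/10 s, in which the tool goes at most 50 mm and 8.59 degrees, less where a joint would pass 70% of its speed; a pose out of reach is approached as far as the arm can. A call with a gripper value outside its range is refused whole. The fingers move at their own pace and stop on an object; the grip force is fixed at half the most. Time passes only in rows, so rows that repeat a pose let the fingers close, or fill a call up. It gives the time, the measured TCP pose, the force, the opening and the grip force at its end, in the units of the state.
- state(): the state, without advancing time (a new reading comes with each control period).
- grab_frame(name): name is "scene" or "side" or "wrist"; returns a dict with "pixels" (480x640x3 uint8, blue, green, red), "range_z" (480x640 float32, m along the optical axis (not along the pixel's ray), 0 where there is no reading), "fx", "fy", "cx", "cy" (pixels), "dist" ([k1, k2, p1, p2, k3] as OpenCV has them; the pictures are not rectified), "rvec" (rotation vector, rad) and "tvec" (3), from world to camera coordinates, as OpenCV has them. Camera axes: x right, y down, z forward; pixel columns grow to the right and rows downward; lengths in m; the calibration is good to about 2 mm. A picture is of the moment at which its call begins.
- job_done(): hands the job in; it is judged then, once.
The state is a dict: "time": time; "joint_pos": joint angles; "joint_vel": joint speeds; "joint_efforts": joint torques, N m; "tool_pos": TCP position; "tool_rot": TCP orientation; "contact_force": force on the tool from outside, world axes, zero at the start; "ft_torque": the same for the moment, N m; "gripper_width": opening from 0.0 (shut) to 1.0 (fully open); "grasp_force": force on a finger pad.
Only numpy, scipy, OpenCV 4.12 (cv2) and the standard library are available. Lean on these libraries where they do the work, as an engineer would, in place of code of your own. Each camera call takes 0.05 s, during which the arm holds its last target. There are 200 camera calls.

## Task

Load the full, copper-coloured strip of staples, legs down, into the open magazine of the orange stapler: press it in between the front stop and the yellow spring follower so that the follower is pushed back and the strip sits flat on the channel's bottom. Then slide the cover rail fully shut over it by its black tab and let go. Leave the short grey strip where it lies.

Things in the scene. Friction and masses are not known exactly. Their poses are not given: they have to be found in the camera images.
- staple_strip: The full strip of wide staples: copper-coloured, thin dark cross lines, an inverted U 110 mm long (x), 27 mm wide (y), 50 mm tall (z), 100 to 180 g, standing legs down on the bench. Origin: centre of its underside; z up. Either end may lead. Grip it across its width at mid-length, in its upper 22 mm: seated, its lower 22 mm are inside the channel.
- stapler: Orange stapler fixed on a cradle, channel up, along x. Origin on the bench, midway under the seat; z up. Channel bottom z = 24 mm, smooth, inside y +-18.5 mm; walls to z 36, then lips flare to y +-25 at z 46. Front stop face x = -57 mm, flared back above z 36. Housing x -71 to -156, 97 high; hand grip at x -110 to -y. Dark tail x 75 to 225 mm, 77 high. Seated strip's origin: x about 0, y 0, z 24 mm.
- follower (a joint): Yellow spring follower in the channel, m it is pushed to the stapler's +x (0 at rest, up to 0.04; 1 N at rest, 2 N at 0.01). At 0 its upright face is at x = 45 mm to z = 29 mm; above, a 55 degree ramp rises to x 73 at z 69 mm. A level strip lowered with its origin at x 0 to 4, y 0 meets the ramp and wedges it back; press down, up to 10 N. Seated strip: about 0.01.
- cover_rail (a joint): Steel cover rail (130 x 46 x 5 mm, underside 79 mm above the bench, 5 mm above a seated strip), sliding along the stapler's x: 0 m shut, starts open at 0.14 to 0.16, leaving the seat free. Black upright tab on it, 30 (x) by 16 mm (y), z 84 to 118 mm, centred at x = value - 0.044 m, y = 0 in the stapler's frame. Push it to -x to shut; friction 1.5 N, it stays where left.
- short_strip: The half-used strip: same section (27 x 50 mm) but grey and only 60 mm long, 80 g, standing on the bench; too short to reach the follower. Origin: centre of its underside, x along it, z up. The two strips may have swapped places. Not to be moved.
Not all that is in view belongs to the job. There is more than one size of the staple_strip; the job needs the largest.

How it is judged:
On the way:
1. the copper strip sits in the channel between stop and follower, down on the bottom, while the cover rail is still open (value of joint follower above 0.004 m and x of staple_strip in the frame of stapler between -0.01 and 0.015 m and y of staple_strip in the frame of stapler between -0.007 and 0.007 m and z of staple_strip in the frame of stapler below 0.03 m and angle between the x axis of staple_strip and the x axis of stapler, either way round below 0.14 rad and angle between staple_strip's own z axis and vertical below 0.1 rad and value of joint cover_rail above 0.1 m), for 0.2 s.
At the end, for the whole second after the job is handed in: The copper strip rests in the magazine: -10 to +15 mm along, 7 mm across and 6 mm above its seat, within 8 degrees of the channel, tilt under 5 degrees, follower pushed back over 4 mm; the cover rail is within 10 mm of shut; the short grey strip is within 30 mm of its start (value of joint follower above 0.004 m and x of staple_strip in the frame of stapler between -0.01 and 0.015 m and y of staple_strip in the frame of stapler between -0.007 and 0.007 m and z of staple_strip in the frame of stapler below 0.03 m and angle between the x axis of staple_strip and the x axis of stapler, either way round below 0.14 rad and angle between staple_strip's own z axis and vertical below 0.1 rad and value of joint cover_rail below 0.01 m and linear speed of staple_strip below 0.02 m/s); the robot touches nothing.
It fails at once if the short grey strip is moved by more than 30 mm (distance of short_strip from where it was at the start of the episode above 0.03 m).
It also fails if it takes over 48 s, if anything falls off the work surface, if the arm or the gripper's body presses on something with over 40 N, if the wrist force passes 120 N, or if a joint passes its speed limit or range.

## Working session

There is one attempt and no reset: what is moved stays moved. The work goes in short steps, Python scripts to look and compute and a tool call to move; the robot and the scene stay as the last step left them, time stands still between calls to the robot, and variables do not carry over. Pictures are saved under pics/ and viewed, at most 10 in all, crops included, and the job is handed in when it is done.

Besides the shell and the picture viewer there is one more tool, called after ">>>" in YAML: its name, and indented under it one key for each argument. send_rows: Moves the arm, as the interface text tells. Its arguments: {"type":"object","properties":{"steps":{"type":"array","items":{"type":"object","properties":{"translation":{"type":"array","items":{"type":"number"}},"delta_rot":{"type":"array","items":{"type":"number"}},"jaw":{"type":"number"}}}}},"required":["steps"]}

```bash
mkdir -p pics
cat > h.py <<'E'
import numpy as np, cv2
from plant import *
def pts(f):
    h,w=f["range_z"].shape
    u,v=np.meshgrid(np.arange(w),np.arange(h))
    K=np.array([[f["fx"],0,f["cx"]],[0,f["fy"],f["cy"]],[0,0,1.]])
    n=cv2.undistortPoints(np.stack([u,v],-1).reshape(-1,1,2).astype(np.float64),K,np.array(f["dist"],float)).reshape(h,w,2)
    z=f["range_z"].astype(float)
    P=np.dstack([n[...,0]*z,n[...,1]*z,z])
    R=cv2.Rodrigues(np.array(f["rvec"],float))[0]
    W=(P-np.array(f["tvec"],float).ravel())@R
    W[z==0]=np.nan
    return W
E
python3 - <<'E'
from h import *
for n in("scene","side"):
    f=grab_frame(n);cv2.imwrite(f"pics/{n}0.png",f["pixels"]);np.savez(f"{n}0.npz",W=pts(f),p=f["pixels"])
print(state())
E
```

```text
{'time': 0.1, 'joint_pos': array([ 1.00399603e+00,  5.33118385e-02,  1.61416481e+00,  1.08209986e-05,
        1.47599881e+00, -1.19022583e-01]), 'joint_vel': array([-0.00158141, -0.00368236, -0.0034718 ,  0.00235786, -0.00201233,
        0.00095815]), 'joint_efforts': array([ 8.39640711e-05, -3.94899917e+01, -3.71363854e+01, -1.14171733e-04,
        3.93843060e-03,  7.46400872e-06]), 'tool_pos': array([0.27031975, 0.56291851, 0.24416807]), 'tool_rot': array([-3.21599570e-04,  2.22023497e-01,  9.75040861e-01, -8.84780774e-04]), 'contact_force': array([ 0.88266871, -0.26720875, -1.66842102]), 'ft_torque': array([0.0307858 , 0.00445419, 0.03214233]), 'grasp_force': 0.0, 'gripper_width': 0.9997510378417572}
```

View pics/scene0.png

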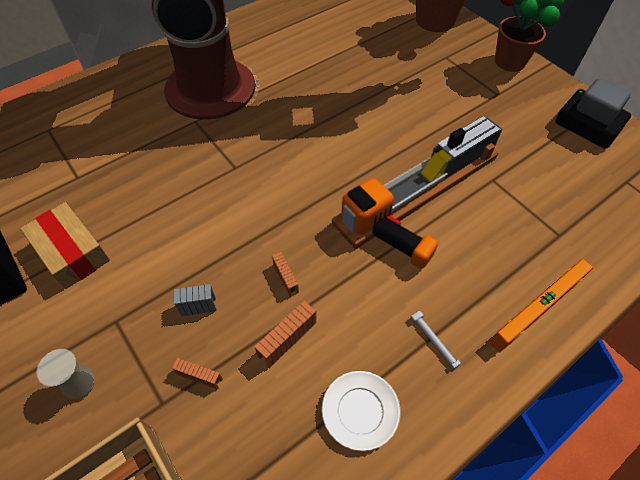

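View pics/side0.png

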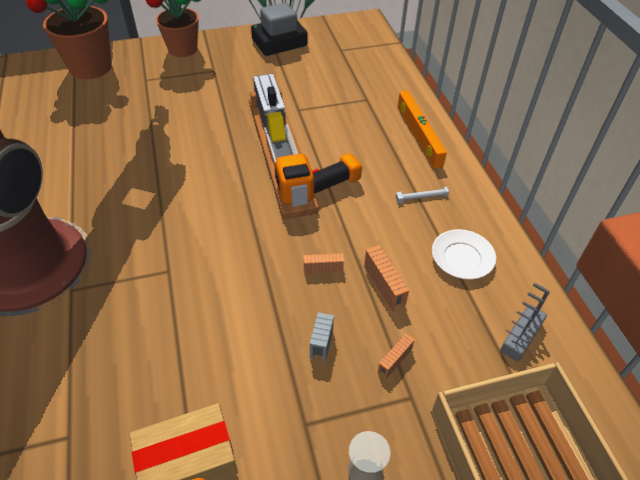

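The copper-coloured candidates in the scene view are (285,272), (286,332) and (197,372). There are also copper-brown strips in the box at (110,465), and the grey short strip is at (195,298). The longest free-standing strip is (286,332), seen at (386,277) in the side view. I'll measure them all.

Run:
```python
from h import *
for n in("scene","side"):
    d=np.load(f"{n}0.npz");W=d["W"];p=d["p"]
    hsv=cv2.cvtColor(p,cv2.COLOR_BGR2HSV)
    z=W[...,2]
    m=(z>0.006)&(z<0.15)
    m=cv2.morphologyEx(m.astype(np.uint8),cv2.MORPH_OPEN,np.ones((3,3)))
    k,l,s,c=cv2.connectedComponentsWithStats(m)
    for i in range(1,k):
        if s[i,4]<80: continue
        q=W[l==i]; zt=np.percentile(q[:,2],97)
        t=q[q[:,2]>zt-0.006]
        r=cv2.minAreaRect((t[:,:2]*1000).astype(np.float32))
        print(n,c[i].round(),s[i,4],"ztop %.3f"%zt,"rect",np.round(r[0],1),np.round(r[1],1),round(r[2],1),"hue",np.median(hsv[l==i],0))
    # stapler: yellow, dark etc.
    y=(hsv[...,0]>22)&(hsv[...,0]<32)&(hsv[...,1]>200)&(hsv[...,2]>80)&(z>0.02)&(z<.1)
    q=W[y];print(n,"yellow",y.sum(),np.nanmedian(q,0),np.nanmin(q,0),np.nanmax(q,0))
```

```text
scene [438.  13.] 1173 ztop 0.093 rect [168.5 587.5] [83.6 20.4] 51.7 hue [  8. 188.  41.]
scene [518.  41.] 2015 ztop 0.123 rect [367.8 646.5] [88.5 36.1] 2.7 hue [  8. 185.  38.]
scene [208.  80.] 5024 ztop 0.144 rect [ 42.1 -17.1] [123.3  49.6] 69.7 hue [  4. 166.  34.]
scene [596. 112.] 3201 ztop 0.095 rect [618.9 627.9] [77.1 77.2] 9.8 hue [105.  21.  23.]
scene [415. 191.] 9118 ztop 0.096 rect [516.6 140.2] [ 50.3 263.3] 3.7 hue [ 23. 128.  77.]
scene [ 64. 244.] 3949 ztop 0.057 rect [ 247.7 -439.3] [133.9  90.8] 5.2 hue [ 17. 149. 184.]
scene [  9. 274.] 1054 ztop 0.081 rect [ 263.4 -532. ] [ 9.8 40.7] 72.7 hue [100.  51.   7.]
scene [285. 272.] 494 ztop 0.034 rect [ 531.6 -150.5] [18.5 73.8] 79.0 hue [ 10.  170.  181.5]
scene [541. 305.] 2000 ztop 0.046 rect [847.2 167.2] [ 24.6 230.9] 0.7 hue [ 15. 227. 229.]
scene [194. 299.] 997 ztop 0.051 rect [ 486.4 -303.8] [60.8 28.7] 63.1 hue [99. 19. 83.]
scene [286. 333.] 1674 ztop 0.051 rect [ 629.2 -214.8] [ 28.7 110.6] 8.9 hue [ 11. 176. 173.]
scene [435. 339.] 527 ztop 0.016 rect [780.  -20.6] [ 19.  109.5] 86.4 hue [107.  15. 1
[... 1753 characters left out ...]
3 hue [ 12. 147. 154.]
side [525. 327.] 1429 ztop 0.091 rect [ 840.4 -346.9] [24.6 27.5] 30.1 hue [107.  18. 105.]
side [322. 334.] 778 ztop 0.053 rect [ 487.3 -304.1] [63.  27.3] 62.4 hue [101.  19. 170.]
side [397. 354.] 648 ztop 0.036 rect [ 596.9 -363.8] [75.5 18.9] 33.9 hue [ 11.  149.5 216. ]
side [523. 429.] 15959 ztop 0.071 rect [ 719.  -550.5] [182.1 202.2] 89.8 hue [ 16. 124. 128.]
side [184. 447.] 6173 ztop 0.058 rect [ 247.  -439.2] [132.5  91.3] 4.6 hue [ 18. 136. 216.]
side [368. 456.] 1729 ztop 0.088 rect [ 493.3 -523. ] [55.3 55.1] 15.4 hue [ 19.  31. 208.]
side yellow 450 [0.52582536 0.21563491 0.04876092] [0.51072477 0.07784158 0.02028236] [0.83907983 0.26128332 0.07131939]
```

Run:
```python
from h import *
def pr(t,a): 
    r=cv2.minAreaRect((t[:,:2]*1000).astype(np.float32));print(a,len(t),np.round(r[0],1),np.round(r[1],1),round(r[2],2))
for n in("scene","side"):
    d=np.load(f"{n}0.npz");W=d["W"];p=d["p"];z=W[...,2];x=W[...,0];y=W[...,1]
    hsv=cv2.cvtColor(p,cv2.COLOR_BGR2HSV)
    roi=(x>.4)&(x<.62)&(y>-.03)&(y<.48)
    print(n)
    pr(W[roi&(z>.1)&(z<.125)],"tab")
    q=W[roi&(z>.1)&(z<.125)];print(q.min(0),q.max(0),np.median(q,0))
    pr(W[roi&(z>.08)&(z<.09)&(y>.18)],"rail")
    pr(W[roi&(z>.09)&(y<.15)&(z<.102)],"housing")
    t=W[roi&(z>.04)&(z<.049)&(y>.08)&(y<.19)];pr(t,"lips")
    m=(x>.55)&(x<.7)&(y>-.3)&(y<-.13)&(z>.044)
    m=cv2.morphologyEx(m.astype(np.uint8),cv2.MORPH_OPEN,np.ones((3,3)))>0
    t=W[m];v=np.linalg.eigh(np.cov(t[:,:2].T))[1][:,1];print("strip ang",np.degrees(np.arctan2(v[1],v[0])),t.mean(0))
    ye=(hsv[...,0]>22)&(hsv[...,0]<34)&(hsv[...,1]>180)&roi&(z>.03)&(z<.08)&(y>.12)
    t=W[ye];pr(t,"yellow");
    for lo in(.03,.04,.05,.06): 
        s=t[(t[:,2]>lo)&(t[:,2]<lo+.01)]; 
        if len(s): print(lo,s.mean(0))
    # wall top edges profile: bins along y, x extent of z 0.036-0.05
    for yb in np.arange(.08,.2,.02):
        s=W[roi&(y>yb)&(y<yb+.02)&(z>.030)&(z<.050)]
        f=W[roi&(y>yb)&(y<yb+.02)&(z>.020)&(z<.028)]
        hi=s[s[:,2]>.041]
        if len(hi): print("y%.2f"%yb,len(hi),"lips",hi[:,0].min(),hi[:,0].max(),"floor",len(f),f[:,0].min() if len(f) else 0,f[:,0].max() if len(f) else 0)
s=np.load("side0.npz")["p"];a=cv2.resize(s[60:320,230:430],None,fx=3,fy=3)[:600*1]
a=cv2.resize(s[60:310,230:430],None,fx=2.4,fy=2.4);cv2.imwrite("pics/crop.png",a)
```

```text
scene
tab 175 [525.3 256.8] [16.8 31.9] 0.16
[0.51696231 0.24079813 0.10011611] [0.53375794 0.27275331 0.11833786] [0.52842708 0.25270923 0.11443315]
rail 910 [525.6 300.8] [ 48.2 134.2] 0.26
housing 473 [523.2  39.7] [50.5 61. ] 2.05
lips 192 [523.4 137.2] [ 53.7 104. ] 0.13
strip ang 99.10589026252384 [ 0.63009098 -0.21634951  0.04896541]
yellow 481 [523.7 231.5] [37.1 71. ] 9.66
0.03 [0.5279266  0.20618576 0.03490691]
0.04 [0.52660051 0.21183828 0.04501113]
0.05 [0.52531292 0.21953805 0.05534002]
0.06 [0.52437421 0.23101658 0.06382338]
y0.08 9 lips 0.5452135711184833 0.5493595668974028 floor 21 0.544249654709766 0.560503823175231
y0.10 30 lips 0.4971853877898162 0.5492302355105289 floor 75 0.5042343769008605 0.5582547804477391
y0.12 38 lips 0.49655578880264095 0.550285058315904 floor 167 0.5033512610522971 0.5593283312089973
y0.14 39 lips 0.49729629019699595 0.5496690469795231 floor 164 0.504032512873701 0.5599081689683134
y0.16 35 lips 0.497522132709383 0.5501899635785558 floor 163 0.5036237470125895 0.5610742355260963
y0.18 31 lips 0.4961339903729387 0.5485336263377322 floor 159
[... 383 characters left out ...]
ellow 384 [525.6 222.5] [54.1 29.8] 89.71
0.03 [0.5224817  0.20619266 0.03507318]
0.04 [0.52432182 0.21127686 0.0454292 ]
0.05 [0.52449885 0.21727073 0.05522531]
0.06 [0.52601347 0.22960624 0.06537068]
y0.10 3 lips 0.4994071873635971 0.5027455273254676 floor 15 0.48857486908088976 0.4974350653758627
y0.12 29 lips 0.4995262739977249 0.5512115035504038 floor 25 0.48905927316959946 0.5028439748769385
y0.14 29 lips 0.4988819506451571 0.5512107501935624 floor 96 0.4879910468848465 0.5619599705700891
y0.16 30 lips 0.4992389400731361 0.5521641685290637 floor 128 0.48884029816267666 0.5609968394390769
y0.18 27 lips 0.5001040590683475 0.5520657186487212 floor 142 0.4892842369927416 0.5622748159921819
```

View pics/crop.png

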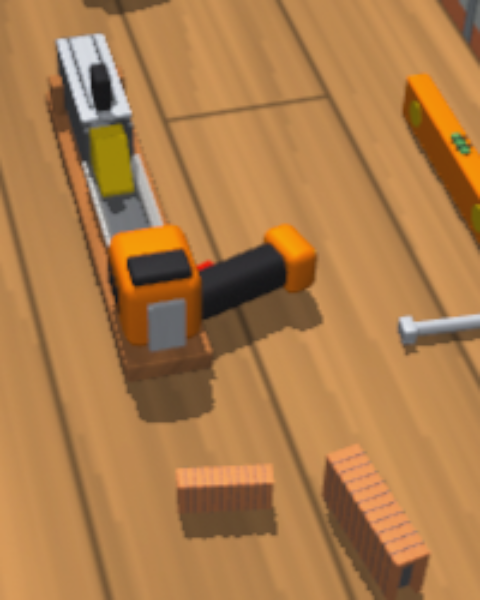

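The crop shows the large copper strip with its dark cross lines at crop pixel (378,520), clearly bigger than the small copper one at (225,490). It measures 110 x 28 mm with its top at 51 mm, which matches the description. Next I'll go over the stapler for a wrist view.

```bash
cat >> h.py <<'E'
from scipy.spatial.transform import Rotation as Ro
def rel(pos,yaw,cur=None,q=None):
    "move to TCP pos with tool y at yaw (deg, world), pointing down: cm and rotvec in tool axes"
    s=state(); cur=s["tool_pos"] if cur is None else np.array(cur); q=s["tool_rot"] if q is None else q
    C=Ro.from_quat(np.roll(q,-1)); a=np.radians(yaw)
    y=np.array([np.cos(a),np.sin(a),0]); z=np.array([0,0,-1.]); x=np.cross(y,z)
    T=Ro.from_matrix(np.column_stack([x,y,z]))
    return np.round(C.inv().apply(np.array(pos)-cur)*100,2),np.round((C.inv()*T).as_rotvec(),4)
E
python3 - <<'E'
from h import *
print(rel([.525,.16,.30],0))
print(rel([.525,.16,.30],0)[0]/10)
E
```

```text
(array([-40.4 , -25.3 ,  -5.55]), array([-1.800e-03,  8.000e-04,  1.123e+00]))
[-4.04  -2.53  -0.555]
```

>>> send_rows:
  steps:
    - {"translation":[-4,-2.5,-0.6],"delta_rot":[0,0,0.14],"jaw":6}
    - {"translation":[-8,-5,-1.1],"delta_rot":[0,0,0.28],"jaw":6}
    - {"translation":[-12.1,-7.6,-1.7],"delta_rot":[0,0,0.42],"jaw":6}
    - {"translation":[-16.2,-10.1,-2.2],"delta_rot":[0,0,0.56],"jaw":6}
    - {"translation":[-20.2,-12.6,-2.8],"delta_rot":[0,0,0.7],"jaw":6}
    - {"translation":[-24.2,-15.2,-3.3],"delta_rot":[0,0,0.84],"jaw":6}
    - {"translation":[-28.3,-17.7,-3.9],"delta_rot":[0,0,0.98],"jaw":6}
    - {"translation":[-32.4,-20.2,-4.5],"delta_rot":[0,0,1.123],"jaw":6}

```text
time: 0.9
tool_pos: [0.4756, 0.2391, 0.2901]
tool_rot: [-0.0, 0.709, 0.705, -0.0]
contact_force: [0.3, 0.4, 0.1]
gripper_width: 0.704
grasp_force: 0.0
```

>>> send_rows:
  steps:
    - {"translation":[-3,2,0],"delta_rot":[0,0,0],"jaw":6}
    - {"translation":[-6,4,0],"delta_rot":[0,0,0],"jaw":6}
    - {"translation":[-9,5,0],"delta_rot":[0,0,0],"jaw":6}
    - {"translation":[-9,5,0],"delta_rot":[0,0,0],"jaw":6}
    - {"translation":[-9,5,0],"delta_rot":[0,0,0],"jaw":6}
    - {"translation":[-9,5,0],"delta_rot":[0,0,0],"jaw":6}
    - {"translation":[-9,5,0],"delta_rot":[0,0,0],"jaw":6}
    - {"translation":[-9,5,0],"delta_rot":[0,0,0],"jaw":6}

```text
time: 1.7
tool_pos: [0.5248, 0.1519, 0.2903]
tool_rot: [-0.0, 0.707, 0.708, 0.0]
contact_force: [0.4, -0.2, -0.5]
gripper_width: 0.703
grasp_force: 0.0
```

Run:
```python
from h import *
f=grab_frame("wrist");cv2.imwrite("pics/w1.png",f["pixels"]);np.savez("w1.npz",W=pts(f),p=f["pixels"])
s=state();print(s["tool_pos"],s["tool_rot"],s["joint_pos"])
```

```text
[0.52489733 0.15179425 0.29034475] [9.94038805e-06 7.06599078e-01 7.07614119e-01 4.27804489e-05] [ 1.45273884e-01 -1.58624950e-01  1.74173382e+00  3.52207675e-05
  1.55840331e+00  1.43837964e-01]
```

View pics/w1.png

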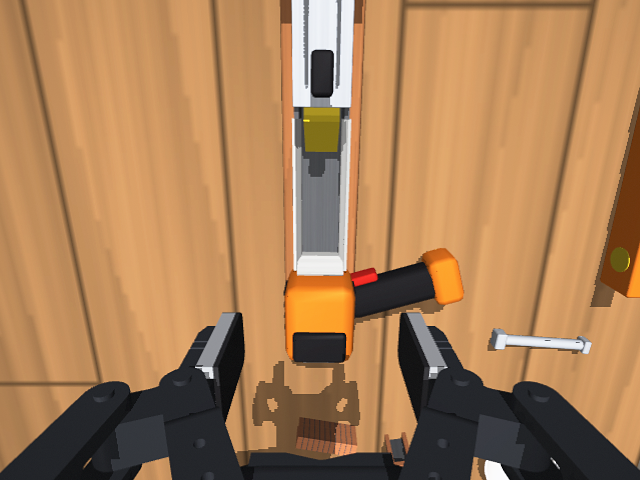

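The wrist view shows the channel floor at (302..342, 150..255), the front stop's flare at (320,264), the follower's base at (321,152) and the tab at (322,72). I'll measure these.

Run:
```python
from h import *
d=np.load("w1.npz");W=d["W"]
for v in (170,200,230):
    r=W[v,280:365];print(v,"y%.4f"%np.nanmedian(r[:,1]))
    fl=r[(r[:,2]<.029)&(abs(r[:,0]-.525)<.024)];li=r[(r[:,2]>.04)]
    print(" floor",fl[[0,-1],0],fl[:,2].mean()," lips",li[:,0].min(),li[:,0].max())
c=W[:,316:326]
for v in range(240,282,3): print(v,np.round(np.nanmedian(c[v],0),4))
for v in range(105,160,5): print(v,np.round(np.nanmedian(c[v],0),4))
t=W[40:105,300:345].reshape(-1,3);t=t[t[:,2]>.11];print("tab",t.min(0),t.max(0))
t=W[0:110,280:365].reshape(-1,3);t=t[(t[:,2]>.08)&(t[:,2]<.09)];print("rail",t.min(0),t.max(0))
```

```text
170 y0.1794
 floor [0.50610623 0.5428563 ] 0.022818836166418607  lips 0.4984343902735889 0.5501357237884408
200 y0.1497
 floor [0.50643037 0.54232853] 0.022795554367258587  lips 0.49879509230514296 0.5500566939189152
230 y0.1187
 floor [0.50605882 0.5426071 ] 0.02287716539642211  lips 0.49824389089442284 0.549452309252747
240 [0.5249 0.1081 0.0229]
243 [0.5249 0.1047 0.0225]
246 [0.5249 0.1015 0.0226]
249 [0.5249 0.0981 0.0222]
252 [0.5249 0.0956 0.0245]
255 [0.5249 0.0954 0.0333]
258 [0.5249 0.0939 0.0379]
261 [0.5249 0.0919 0.0413]
264 [0.5249 0.0901 0.0449]
267 [0.5249 0.0882 0.0481]
270 [0.5249 0.0862 0.051 ]
273 [0.5249 0.0843 0.0542]
276 [0.5249 0.0816 0.0552]
279 [0.5249 0.0815 0.0626]
105 [0.5248 0.238  0.0825]
110 [0.5248 0.2344 0.0638]
115 [0.5248 0.2304 0.0642]
120 [0.5248 0.2265 0.0675]
125 [0.5248 0.2224 0.0638]
130 [0.5248 0.2181 0.0579]
135 [0.5248 0.2137 0.0513]
140 [0.5248 0.209  0.0451]
145 [0.5248 0.2041 0.0377]
150 [0.5248 0.199  0.0306]
155 [0.5248 0.1937 0.0227]
tab [0.51739601 0.24340003 0.1116844 ] [0.53349249 0.27304515 0.12057272]
rail [0.50234644 0.23648893 0.0801193 ] [0.54883285 0.31043058 0.08951174]
```

Run:
```python
from h import *
print(rel([.630,-.210,.20],9.2))
```

```text
(array([-36.19,  10.46,   9.03]), array([ 1.000e-04, -0.000e+00, -1.591e-01]))
```

>>> send_rows:
  steps:
    - {"translation":[-4.5,1.3,0],"delta_rot":[0,0,-0.02],"jaw":6}
    - {"translation":[-9,2.6,0],"delta_rot":[0,0,-0.04],"jaw":6}
    - {"translation":[-13.5,3.9,1],"delta_rot":[0,0,-0.06],"jaw":6}
    - {"translation":[-18,5.2,2.5],"delta_rot":[0,0,-0.08],"jaw":6}
    - {"translation":[-22.5,6.5,4],"delta_rot":[0,0,-0.1],"jaw":6}
    - {"translation":[-27,7.8,5.5],"delta_rot":[0,0,-0.12],"jaw":6}
    - {"translation":[-31.5,9.1,7],"delta_rot":[0,0,-0.14],"jaw":6}
    - {"translation":[-36,10.5,8.5],"delta_rot":[0,0,-0.159],"jaw":6}

```text
time: 2.55
tool_pos: [0.6306, -0.2104, 0.2048]
tool_rot: [0.0, 0.648, 0.761, 0.0]
contact_force: [0.3, -0.3, 0.4]
gripper_width: 0.704
grasp_force: 0.0
```

>>> send_rows:
  steps:
    - {"translation":[0,0,0],"delta_rot":[0,0,0],"jaw":6}
    - {"translation":[0,0,0],"delta_rot":[0,0,0],"jaw":6}
    - {"translation":[0,0,0],"delta_rot":[0,0,0],"jaw":6}
    - {"translation":[0,0,0],"delta_rot":[0,0,0],"jaw":6}
    - {"translation":[0,0,0],"delta_rot":[0,0,0],"jaw":6}
    - {"translation":[0,0,0],"delta_rot":[0,0,0],"jaw":6}
    - {"translation":[0,0,0],"delta_rot":[0,0,0],"jaw":6}
    - {"translation":[0,0,0],"delta_rot":[0,0,0],"jaw":6}

```text
time: 3.35
tool_pos: [0.6302, -0.2087, 0.2055]
tool_rot: [0.0, 0.649, 0.761, 0.0]
contact_force: [0.5, -0.5, -0.6]
gripper_width: 0.704
grasp_force: 0.0
```

Run:
```python
from h import *
f=grab_frame("wrist");cv2.imwrite("pics/w2.png",f["pixels"]);W=pts(f)
s=state();print(s["tool_pos"],s["tool_rot"])
m=(W[...,2]>.04)&(W[...,2]<.06)&(abs(W[...,0]-.63)<.07)&(abs(W[...,1]+.215)<.09)
m=cv2.morphologyEx(m.astype(np.uint8),cv2.MORPH_OPEN,np.ones((5,5)))
k,l,st,c=cv2.connectedComponentsWithStats(m);print(st[1:],c[1:])
i=1+np.argmax(st[1:,4]);t=W[l==i]
r=cv2.minAreaRect((t[:,:2]*1000).astype(np.float32));print(r,t[:,2].mean())
o=np.array([r[0][0]/1000,r[0][1]/1000,.041]);print(rel(o,9.2))
```

```text
[ 0.6301908  -0.20887267  0.2053858 ] [5.94775220e-05 6.48657465e-01 7.61080475e-01 1.67675896e-06]
[[ 299  160   39  144 5225]] [[317.86985646 230.22315789]]
((629.3302612304688, -215.156494140625), (27.063323974609375, 109.95801544189453), 9.07204818725586) 0.04879404464785898
(array([-0.61, -0.19, 16.44]), array([ 0.0001,  0.0001, -0.0014]))
```

View pics/w2.png

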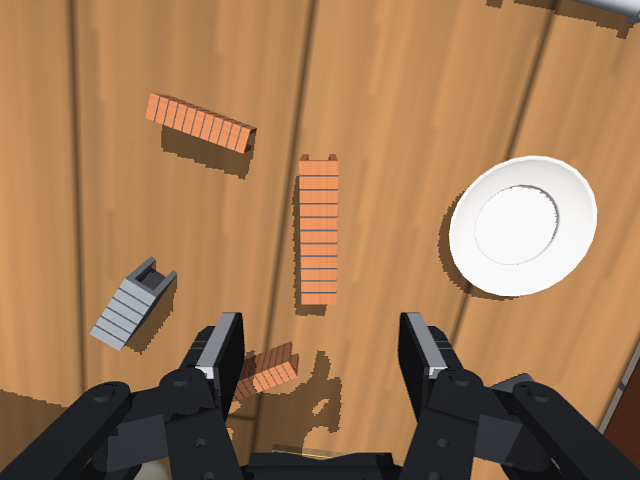

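The strip is centred at (318,230) and measures 27 x 110 mm, aligned with the tool. The finger paths are clear. Descending.

>>> send_rows:
  steps:
    - {"translation":[-0.3,-0.1,3.5],"delta_rot":[0,0,0],"jaw":6}
    - {"translation":[-0.6,-0.2,7],"delta_rot":[0,0,0],"jaw":6}
    - {"translation":[-0.6,-0.2,10],"delta_rot":[0,0,0],"jaw":6}
    - {"translation":[-0.6,-0.2,13],"delta_rot":[0,0,0],"jaw":6}
    - {"translation":[-0.6,-0.2,15],"delta_rot":[0,0,0],"jaw":6}
    - {"translation":[-0.6,-0.2,16],"delta_rot":[0,0,0],"jaw":6}
    - {"translation":[-0.6,-0.2,16.4],"delta_rot":[0,0,0],"jaw":6}
    - {"translation":[-0.6,-0.2,16.4],"delta_rot":[0,0,0],"jaw":6}

```text
time: 4.2
tool_pos: [0.6295, -0.2154, 0.0417]
tool_rot: [0.0, 0.649, 0.761, 0.0]
contact_force: [-0.3, -0.0, -0.0]
gripper_width: 0.701
grasp_force: 0.0
```

>>> send_rows:
  steps:
    - {"translation":[0,0,0],"delta_rot":[0,0,0],"jaw":4}
    - {"translation":[0,0,0],"delta_rot":[0,0,0],"jaw":3.5}
    - {"translation":[0,0,0],"delta_rot":[0,0,0],"jaw":3}
    - {"translation":[0,0,0],"delta_rot":[0,0,0],"jaw":2}
    - {"translation":[0,0,0],"delta_rot":[0,0,0],"jaw":2}
    - {"translation":[0,0,0],"delta_rot":[0,0,0],"jaw":2}
    - {"translation":[0,0,0],"delta_rot":[0,0,0],"jaw":2}
    - {"translation":[0,0,0],"delta_rot":[0,0,0],"jaw":2}

```text
time: 5.0
tool_pos: [0.6299, -0.2156, 0.0426]
tool_rot: [0.001, 0.649, 0.761, 0.0]
contact_force: [-1.3, -0.2, 6.6]
gripper_width: 0.304
grasp_force: 60.4
```

>>> send_rows:
  steps:
    - {"translation":[0,0,-1],"delta_rot":[0,0,0],"jaw":2}
    - {"translation":[0,0,-4],"delta_rot":[0,0,0],"jaw":2}
    - {"translation":[0,0,-8],"delta_rot":[0,0,0],"jaw":2}
    - {"translation":[0,0,-12],"delta_rot":[0,0,0],"jaw":2}
    - {"translation":[0,0,-15],"delta_rot":[0,0,0],"jaw":2}
    - {"translation":[0,0,-16],"delta_rot":[0,0,0],"jaw":2}
    - {"translation":[0,0,-16],"delta_rot":[0,0,0],"jaw":2}
    - {"translation":[0,0,-16],"delta_rot":[0,0,0],"jaw":2}

```text
time: 5.8
tool_pos: [0.6281, -0.2147, 0.1987]
tool_rot: [-0.002, 0.649, 0.761, -0.0]
contact_force: [-0.1, 0.7, -2.5]
gripper_width: 0.302
grasp_force: 59.7
```

Run:
```python
from h import *
print(state()["contact_force"],rel([.5245,.155,.20],0))
```

```text
[-0.08619286  0.74365671 -2.47496217] (array([ 3.814e+01, -4.370e+00, -3.000e-02]), array([-0.0032, -0.0019,  0.159 ]))
```

>>> send_rows:
  steps:
    - {"translation":[2,-0.2,0],"delta_rot":[0,0,0.01],"jaw":2}
    - {"translation":[6,-0.7,0],"delta_rot":[0,0,0.03],"jaw":2}
    - {"translation":[10.5,-1.2,0],"delta_rot":[0,0,0.05],"jaw":2}
    - {"translation":[15,-1.7,0],"delta_rot":[0,0,0.07],"jaw":2}
    - {"translation":[19.5,-2.2,0],"delta_rot":[0,0,0.09],"jaw":2}
    - {"translation":[24,-2.7,0],"delta_rot":[0,0,0.11],"jaw":2}
    - {"translation":[28.5,-3.2,0],"delta_rot":[0,0,0.13],"jaw":2}
    - {"translation":[33,-3.8,0],"delta_rot":[0,0,0.159],"jaw":2}

```text
time: 6.6
tool_pos: [0.5371, 0.1061, 0.198]
tool_rot: [-0.002, 0.708, 0.707, -0.002]
contact_force: [2.1, 0.5, -1.8]
gripper_width: 0.306
grasp_force: 59.6
```

>>> send_rows:
  steps:
    - {"translation":[3,0,0],"delta_rot":[0,0,0],"jaw":2}
    - {"translation":[4.5,0,0],"delta_rot":[0,0,0],"jaw":2}
    - {"translation":[5,0.2,0],"delta_rot":[0,0,0],"jaw":2}
    - {"translation":[5,0.2,0],"delta_rot":[0,0,0],"jaw":2}
    - {"translation":[5,0.2,0],"delta_rot":[0,0,0],"jaw":2}
    - {"translation":[5,0.2,0],"delta_rot":[0,0,0],"jaw":2}
    - {"translation":[5,0.2,0],"delta_rot":[0,0,0],"jaw":2}
    - {"translation":[5,0.2,0],"delta_rot":[0,0,0],"jaw":2}

```text
time: 7.4
tool_pos: [0.5416, 0.1539, 0.2014]
tool_rot: [0.0, 0.707, 0.707, 0.0]
contact_force: [-0.5, -0.2, -1.2]
gripper_width: 0.302
grasp_force: 59.7
```

Run:
```python
from h import *
s=state();print(s["tool_pos"],rel([.5245,.155,.13],0))
for n in("wrist","side"):
    f=grab_frame(n);W=pts(f);p=f["pixels"];cv2.imwrite(f"pics/{n}3.png",p)
    hsv=cv2.cvtColor(p,cv2.COLOR_BGR2HSV)
    m=(hsv[...,0]<15)&(hsv[...,1]>110)&(W[...,2]>.13)&(W[...,2]<.26)&(abs(W[...,0]-.525)<.05)&(abs(W[...,1]-.155)<.08)
    m=cv2.morphologyEx(m.astype(np.uint8),cv2.MORPH_OPEN,np.ones((3,3)))>0
    t=W[m];print(n,len(t),t.min(0),t.max(0))
    top=t[t[:,2]>t[:,2].max()-.012]
    A=np.c_[top[:,1]-.155,np.ones(len(top))];print("top z fit along y slope,z:",np.linalg.lstsq(A,top[:,2],rcond=None)[0]); print("x fit:",np.linalg.lstsq(A,top[:,0],rcond=None)[0],"y ext",top[:,1].min(),top[:,1].max())
```

```text
[0.54157747 0.15391225 0.20140889] (array([ 0.11, -1.71,  7.14]), array([ 0.0002,  0.0001, -0.0011]))
wrist 18441 [0.52802339 0.1087513  0.15732499] [0.5570643  0.20956008 0.25997829]
top z fit along y slope,z: [0.93413839 0.25146593]
x fit: [-12.26264506   0.6495347 ] y ext 0.16309956754902435 0.16410880558771992
side 656 [0.52696386 0.09643071 0.15861871] [0.55607432 0.20987164 0.25611662]
top z fit along y slope,z: [-1.40727572  0.22941688]
x fit: [-0.11816869  0.52843431] y ext 0.1361064077732951 0.14285687999147276
```

View pics/wrist3.png

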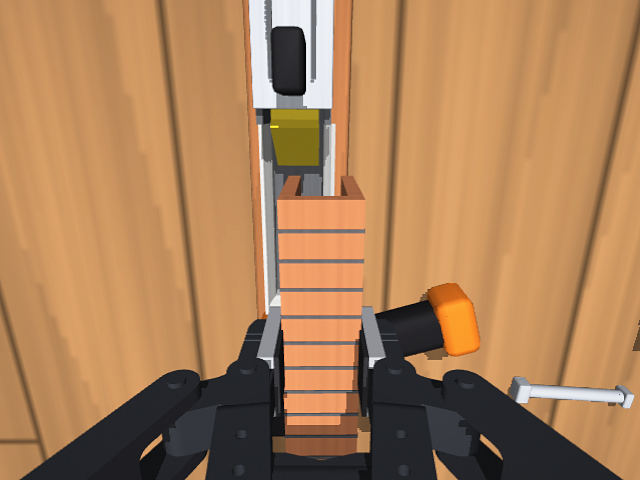

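The strip is held straight, with its far end at rows 175–200, but it sits 17 mm to the +x side of the channel. I'll correct that after checking that it's level.

Run:
```python
from h import *
for n in("wrist","side"):
    f=grab_frame(n);W=pts(f);p=f["pixels"]
    hsv=cv2.cvtColor(p,cv2.COLOR_BGR2HSV)
    m=(hsv[...,0]<15)&(hsv[...,1]>110)&(abs(W[...,2]-.209)<.008)&(abs(W[...,0]-.542)<.02)&(abs(W[...,1]-.155)<.07)
    m=cv2.morphologyEx(m.astype(np.uint8),cv2.MORPH_OPEN,np.ones((3,3)))>0
    top=W[m]; 
    for y0 in np.arange(.095,.215,.015):
        s=top[(top[:,1]>=y0)&(top[:,1]<y0+.015)]
        if len(s)>5: print(n,"%.3f"%y0,len(s),"z",np.median(s[:,2]).round(4),"x",s[:,0].min().round(4),s[:,0].max().round(4))
    print(top[:,1].min(),top[:,1].max())
```

```text
wrist 0.095 26 z 0.207 x 0.5332 0.5497
wrist 0.110 1962 z 0.2076 x 0.5279 0.555
wrist 0.125 1997 z 0.2076 x 0.5281 0.555
wrist 0.140 2315 z 0.2076 x 0.5284 0.5546
wrist 0.155 2481 z 0.2076 x 0.5281 0.5559
wrist 0.170 2955 z 0.2076 x 0.5281 0.5552
wrist 0.185 3156 z 0.2076 x 0.528 0.5552
wrist 0.200 2868 z 0.2075 x 0.5281 0.5552
0.10929107572103167 0.2098613704871716
side 0.095 95 z 0.2084 x 0.5279 0.5555
side 0.110 68 z 0.2092 x 0.5288 0.5558
side 0.125 68 z 0.2089 x 0.529 0.5535
side 0.140 64 z 0.2093 x 0.5282 0.5552
side 0.155 48 z 0.2094 x 0.5337 0.556
side 0.170 54 z 0.2092 x 0.5348 0.5564
side 0.185 30 z 0.2096 x 0.5383 0.5564
side 0.200 16 z 0.2094 x 0.5456 0.5561
0.09272708038210921 0.21205866327165124
```

>>> send_rows:
  steps:
    - {"translation":[0,-0.9,0],"delta_rot":[0,0,0],"jaw":2}
    - {"translation":[0,-1.7,0],"delta_rot":[0,0,0],"jaw":2}
    - {"translation":[0,-1.7,2],"delta_rot":[0,0,0],"jaw":2}
    - {"translation":[0,-1.7,4.5],"delta_rot":[0,0,0],"jaw":2}
    - {"translation":[0,-1.7,7],"delta_rot":[0,0,0],"jaw":2}
    - {"translation":[0,-1.7,9],"delta_rot":[0,0,0],"jaw":2}
    - {"translation":[0,-1.7,10],"delta_rot":[0,0,0],"jaw":2}
    - {"translation":[0,-1.7,10],"delta_rot":[0,0,0],"jaw":2}

```text
time: 8.4
tool_pos: [0.5228, 0.1545, 0.0997]
tool_rot: [-0.001, 0.707, 0.707, -0.001]
contact_force: [-0.4, -0.3, -2.6]
gripper_width: 0.301
grasp_force: 59.7
```

>>> send_rows:
  steps:
    - {"translation":[0,0,0.3],"delta_rot":[0,0,0],"jaw":2}
    - {"translation":[0,0,0.6],"delta_rot":[0,0,0],"jaw":2}
    - {"translation":[0,0,0.9],"delta_rot":[0,0,0],"jaw":2}
    - {"translation":[0,0,1.2],"delta_rot":[0,0,0],"jaw":2}
    - {"translation":[0,0,1.5],"delta_rot":[0,0,0],"jaw":2}
    - {"translation":[0,0,1.8],"delta_rot":[0,0,0],"jaw":2}
    - {"translation":[0,0,2.0],"delta_rot":[0,0,0],"jaw":2}
    - {"translation":[0,0,2.0],"delta_rot":[0,0,0],"jaw":2}

```text
time: 9.2
tool_pos: [0.5245, 0.1544, 0.0811]
tool_rot: [0.0, 0.707, 0.707, -0.0]
contact_force: [0.5, -2.0, -1.3]
gripper_width: 0.301
grasp_force: 59.8
```

Fy is about −2 N, so the follower is being engaged. Continuing down: 13.4 mm remain to the predicted seat.

>>> send_rows:
  steps:
    - {"translation":[0,0,0.2],"delta_rot":[0,0,0],"jaw":2}
    - {"translation":[0,0,0.4],"delta_rot":[0,0,0],"jaw":2}
    - {"translation":[0,0,0.6],"delta_rot":[0,0,0],"jaw":2}
    - {"translation":[0,0,0.8],"delta_rot":[0,0,0],"jaw":2}
    - {"translation":[0,0,1.0],"delta_rot":[0,0,0],"jaw":2}
    - {"translation":[0,0,1.2],"delta_rot":[0,0,0],"jaw":2}
    - {"translation":[0,0,1.2],"delta_rot":[0,0,0],"jaw":2}
    - {"translation":[0,0,1.2],"delta_rot":[0,0,0],"jaw":2}

```text
time: 10.0
tool_pos: [0.5238, 0.1544, 0.0685]
tool_rot: [-0.0, 0.707, 0.707, -0.001]
contact_force: [0.3, -1.9, -2.4]
gripper_width: 0.301
grasp_force: 59.6
```

>>> send_rows:
  steps:
    - {"translation":[0,0,0.1],"delta_rot":[0,0,0],"jaw":2}
    - {"translation":[0,0,0.1],"delta_rot":[0,0,0],"jaw":2}
    - {"translation":[0,0,0.2],"delta_rot":[0,0,0],"jaw":2}
    - {"translation":[0,0,0.2],"delta_rot":[0,0,0],"jaw":2}
    - {"translation":[0,0,0.2],"delta_rot":[0,0,0],"jaw":2}
    - {"translation":[0,0,0.2],"delta_rot":[0,0,0],"jaw":2}
    - {"translation":[0,0,0.2],"delta_rot":[0,0,0],"jaw":2}
    - {"translation":[0,0,0.2],"delta_rot":[0,0,0],"jaw":2}

```text
time: 10.8
tool_pos: [0.5243, 0.1546, 0.0672]
tool_rot: [-0.0, 0.707, 0.707, -0.0]
contact_force: [-0.4, -2.5, -2.4]
gripper_width: 0.303
grasp_force: 59.7
```

>>> send_rows:
  steps:
    - {"translation":[0,0,0.05],"delta_rot":[0,0,0],"jaw":2}
    - {"translation":[0,0,0.1],"delta_rot":[0,0,0],"jaw":2}
    - {"translation":[0,0,0.15],"delta_rot":[0,0,0],"jaw":2}
    - {"translation":[0,0,0.2],"delta_rot":[0,0,0],"jaw":2}
    - {"translation":[0,0,0.2],"delta_rot":[0,0,0],"jaw":2}
    - {"translation":[0,0,0.2],"delta_rot":[0,0,0],"jaw":2}
    - {"translation":[0,0,0.2],"delta_rot":[0,0,0],"jaw":2}
    - {"translation":[0,0,0.2],"delta_rot":[0,0,0],"jaw":2}

```text
time: 11.6
tool_pos: [0.5247, 0.1546, 0.0666]
tool_rot: [0.0, 0.707, 0.707, 0.0]
contact_force: [-3.6, -2.3, 6.9]
gripper_width: 0.303
grasp_force: 60.7
```

Run:
```python
from h import *
print(state()["contact_force"])
f=grab_frame("wrist");W=pts(f);p=f["pixels"];cv2.imwrite("pics/w4.png",p)
hsv=cv2.cvtColor(p,cv2.COLOR_BGR2HSV)
m=(hsv[...,0]<15)&(hsv[...,1]>110)&(abs(W[...,2]-.074)<.01)&(abs(W[...,0]-.525)<.02)&(abs(W[...,1]-.155)<.07)
top=W[cv2.morphologyEx(m.astype(np.uint8),cv2.MORPH_OPEN,np.ones((3,3)))>0]
for y0 in np.arange(.11,.215,.02):
    s=top[(top[:,1]>=y0)&(top[:,1]<y0+.02)]
    if len(s)>5: print("%.3f"%y0,"z",np.median(s[:,2]).round(4),"x",s[:,0].min().round(4),s[:,0].max().round(4))
print(top[:,1].max())
```

```text
[-3.55831307 -2.27357462  6.93734752]
0.110 z 0.0728 x 0.5114 0.5382
0.130 z 0.0728 x 0.5113 0.5382
0.150 z 0.0728 x 0.5113 0.5393
0.170 z 0.0728 x 0.5112 0.5384
0.190 z 0.0727 x 0.5111 0.5384
0.210 z 0.0702 x 0.5115 0.5379
0.21041721874906624
```

The strip is flat on the channel floor and pressing at 7 N. Releasing and retreating up.

>>> send_rows:
  steps:
    - {"translation":[0,0,0],"delta_rot":[0,0,0],"jaw":4}
    - {"translation":[0,0,0],"delta_rot":[0,0,0],"jaw":5}
    - {"translation":[0,0,0],"delta_rot":[0,0,0],"jaw":5.5}
    - {"translation":[0,0,0],"delta_rot":[0,0,0],"jaw":5.5}
    - {"translation":[0,0,-1],"delta_rot":[0,0,0],"jaw":5.5}
    - {"translation":[0,0,-4],"delta_rot":[0,0,0],"jaw":5.5}
    - {"translation":[0,0,-8],"delta_rot":[0,0,0],"jaw":5.5}
    - {"translation":[0,0,-12],"delta_rot":[0,0,0],"jaw":5.5}

```text
time: 12.45
tool_pos: [0.524, 0.1546, 0.1868]
tool_rot: [-0.0, 0.707, 0.707, -0.0]
contact_force: [1.5, -0.1, -0.3]
gripper_width: 0.642
grasp_force: 0.0
```

>>> send_rows:
  steps:
    - {"translation":[0,0,-1],"delta_rot":[0,0,0],"jaw":3}
    - {"translation":[0,0,-1],"delta_rot":[0,0,0],"jaw":0}
    - {"translation":[0,0,-1],"delta_rot":[0,0,0],"jaw":0}
    - {"translation":[0,0,-1],"delta_rot":[0,0,0],"jaw":0}
    - {"translation":[0,0,-1],"delta_rot":[0,0,0],"jaw":0}
    - {"translation":[0,0,-1],"delta_rot":[0,0,0],"jaw":0}
    - {"translation":[0,0,-1],"delta_rot":[0,0,0],"jaw":0}
    - {"translation":[0,0,-1],"delta_rot":[0,0,0],"jaw":0}

```text
time: 13.25
tool_pos: [0.5243, 0.1546, 0.195]
tool_rot: [-0.0, 0.707, 0.707, -0.0]
contact_force: [0.4, 0.1, -0.1]
gripper_width: -0.001
grasp_force: 0.0
```

Run:
```python
from h import *
s=state();print(s["time"],s["tool_pos"],s["gripper_width"])
f=grab_frame("wrist");W=pts(f);p=f["pixels"];cv2.imwrite("pics/w5.png",p)
hsv=cv2.cvtColor(p,cv2.COLOR_BGR2HSV)
m=(hsv[...,0]<15)&(hsv[...,1]>110)&(abs(W[...,2]-.074)<.01)&(abs(W[...,0]-.525)<.025)&(abs(W[...,1]-.155)<.07)
top=W[cv2.morphologyEx(m.astype(np.uint8),cv2.MORPH_OPEN,np.ones((3,3)))>0]
for y0 in np.arange(.09,.215,.02):
    s=top[(top[:,1]>=y0)&(top[:,1]<y0+.02)]
    if len(s)>5: print("%.3f"%y0,"z",np.median(s[:,2]).round(4),"x",s[:,0].min().round(4),s[:,0].max().round(4))
print(top[:,1].min(),top[:,1].max())
q=W[(W[...,2]>.105)&(W[...,2]<.125)&(abs(W[...,0]-.525)<.02)&(W[...,1]>.22)];print("tab",q.min(0),q.max(0))
```

```text
13.25 [0.52429827 0.15457109 0.19495419] -0.001367524127502982
0.090 z 0.0726 x 0.5108 0.537
0.110 z 0.0728 x 0.5109 0.5374
0.130 z 0.0728 x 0.5105 0.5374
0.150 z 0.0728 x 0.5108 0.5376
0.170 z 0.0728 x 0.5112 0.538
0.190 z 0.0727 x 0.5115 0.5382
0.10731509673677976 0.20589349310297458
tab [0.51737076 0.24336882 0.10503361] [0.53353068 0.27353683 0.11905335]
```

View pics/w5.png

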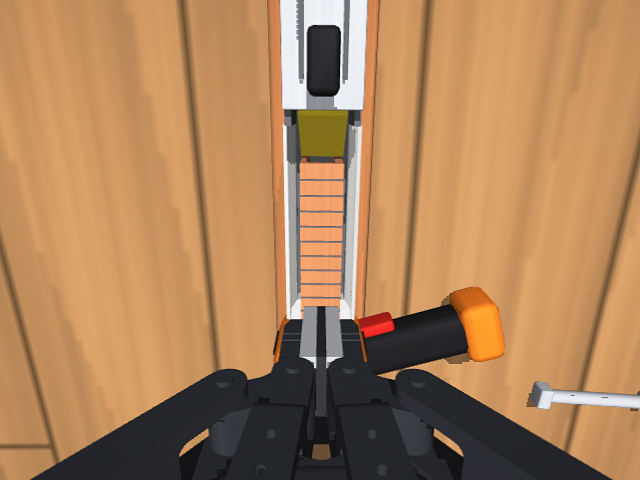

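The strip is seated flat, at rows 160–305, with the follower behind it at (322,133). The strip's centre is about 2 mm toward the front stop. Next I'll put the closed fingers behind the tab, which spans y 0.243–0.2735.

>>> send_rows:
  steps:
    - {"translation":[4,0,0],"delta_rot":[0,0,0],"jaw":0}
    - {"translation":[8,0,0],"delta_rot":[0,0,0],"jaw":0}
    - {"translation":[12,0,0],"delta_rot":[0,0,0],"jaw":0}
    - {"translation":[14.5,0,0],"delta_rot":[0,0,0],"jaw":0}
    - {"translation":[14.5,0,2],"delta_rot":[0,0,0],"jaw":0}
    - {"translation":[14.5,0,5],"delta_rot":[0,0,0],"jaw":0}
    - {"translation":[14.5,0,7.5],"delta_rot":[0,0,0],"jaw":0}
    - {"translation":[14.5,0,8.7],"delta_rot":[0,0,0],"jaw":0}

```text
time: 14.1
tool_pos: [0.5229, 0.2991, 0.1053]
tool_rot: [-0.001, 0.707, 0.707, -0.002]
contact_force: [-0.4, -0.1, -1.7]
gripper_width: -0.001
grasp_force: 0.0
```

>>> send_rows:
  steps:
    - {"translation":[0,0,0],"delta_rot":[0,0,0],"jaw":0}
    - {"translation":[0,0,0],"delta_rot":[0,0,0],"jaw":0}
    - {"translation":[-0.5,0,0],"delta_rot":[0,0,0],"jaw":0}
    - {"translation":[-1,0,0],"delta_rot":[0,0,0],"jaw":0}
    - {"translation":[-1.5,0,0],"delta_rot":[0,0,0],"jaw":0}
    - {"translation":[-2,0,0],"delta_rot":[0,0,0],"jaw":0}
    - {"translation":[-2.5,0,0],"delta_rot":[0,0,0],"jaw":0}
    - {"translation":[-3,0,0],"delta_rot":[0,0,0],"jaw":0}

```text
time: 14.9
tool_pos: [0.5247, 0.2694, 0.1088]
tool_rot: [0.0, 0.707, 0.707, 0.001]
contact_force: [0.3, 1.9, 0.5]
gripper_width: -0.002
grasp_force: 0.9
```

>>> send_rows:
  steps:
    - {"translation":[-0.8,0,0],"delta_rot":[0,0,0],"jaw":0}
    - {"translation":[-1.8,0,0],"delta_rot":[0,0,0],"jaw":0}
    - {"translation":[-2.8,0,0],"delta_rot":[0,0,0],"jaw":0}
    - {"translation":[-3.8,0,0],"delta_rot":[0,0,0],"jaw":0}
    - {"translation":[-4.8,0,0],"delta_rot":[0,0,0],"jaw":0}
    - {"translation":[-5.8,0,0],"delta_rot":[0,0,0],"jaw":0}
    - {"translation":[-6.8,0,0],"delta_rot":[0,0,0],"jaw":0}
    - {"translation":[-7.8,0,0],"delta_rot":[0,0,0],"jaw":0}

```text
time: 15.7
tool_pos: [0.5241, 0.1907, 0.108]
tool_rot: [-0.0, 0.707, 0.707, -0.0]
contact_force: [-0.6, 1.9, 0.9]
gripper_width: 0.001
grasp_force: 0.9
```

>>> send_rows:
  steps:
    - {"translation":[-0.8,0,0],"delta_rot":[0,0,0],"jaw":0}
    - {"translation":[-1.6,0,0],"delta_rot":[0,0,0],"jaw":0}
    - {"translation":[-2.4,0,0],"delta_rot":[0,0,0],"jaw":0}
    - {"translation":[-3.1,0,0],"delta_rot":[0,0,0],"jaw":0}
    - {"translation":[-3.7,0,0],"delta_rot":[0,0,0],"jaw":0}
    - {"translation":[-4.3,0,0],"delta_rot":[0,0,0],"jaw":0}
    - {"translation":[-4.7,0,0],"delta_rot":[0,0,0],"jaw":0}
    - {"translation":[-5.0,0,0],"delta_rot":[0,0,0],"jaw":0}

```text
time: 16.5
tool_pos: [0.5244, 0.1412, 0.1082]
tool_rot: [0.0, 0.707, 0.707, -0.0]
contact_force: [-0.6, 1.0, -1.1]
gripper_width: -0.003
grasp_force: 0.8
```

>>> send_rows:
  steps:
    - {"translation":[-0.2,0,0],"delta_rot":[0,0,0],"jaw":0}
    - {"translation":[-0.4,0,0],"delta_rot":[0,0,0],"jaw":0}
    - {"translation":[-0.5,0,0],"delta_rot":[0,0,0],"jaw":0}
    - {"translation":[-0.6,0,0],"delta_rot":[0,0,0],"jaw":0}
    - {"translation":[-0.65,0,0],"delta_rot":[0,0,0],"jaw":0}
    - {"translation":[-0.7,0,0],"delta_rot":[0,0,0],"jaw":0}
    - {"translation":[-0.7,0,0],"delta_rot":[0,0,0],"jaw":0}
    - {"translation":[-0.7,0,0],"delta_rot":[0,0,0],"jaw":0}

```text
time: 17.3
tool_pos: [0.5244, 0.1352, 0.1083]
tool_rot: [-0.0, 0.707, 0.707, 0.001]
contact_force: [-1.0, 5.2, -1.3]
gripper_width: -0.0
grasp_force: 2.5
```

```bash
cat > tab.py <<'E'
from h import *
print(state()["contact_force"],state()["tool_pos"])
for n in("wrist","scene","side"):
    f=grab_frame(n);W=pts(f);p=f["pixels"];cv2.imwrite(f"pics/{n}6.png",p)
    m=(W[...,2]>.1)&(W[...,2]<.116)&(abs(W[...,0]-.525)<.012)&(W[...,1]>.078)&(W[...,1]<.14)&(p.max(-1)<70)
    q=W[m];print(n,len(q),"tab y",np.percentile(q[:,1],[1,99]) if len(q) else 0)
    r=W[(abs(W[...,2]-.084)<.004)&(abs(W[...,0]-.525)<.02)&(W[...,1]>.05)&(W[...,1]<.4)]
    print("rail",len(r),np.percentile(r[:,1],[.5,99.5]) if len(r) else 0)
E
python3 tab.py
```

```text
[-1.03885075  5.1502625  -1.33824008] [0.52442426 0.13519565 0.10832979]
wrist 29 tab y [0.09483358 0.11023811]
rail 21484 [0.11847498 0.21622758]
scene 151 tab y [0.09348329 0.13945709]
rail 639 [0.05207708 0.21243826]
side 85 tab y [0.09124381 0.13095387]
rail 367 [0.05927606 0.19584137]
```

The force rose to 5 N and the rail end is at y 0.216, matching the 0.2165 expected when shut. Backing off and lifting clear.

>>> send_rows:
  steps:
    - {"translation":[0.5,0,0],"delta_rot":[0,0,0],"jaw":0}
    - {"translation":[1.5,0,0],"delta_rot":[0,0,0],"jaw":0}
    - {"translation":[2,0,-2],"delta_rot":[0,0,0],"jaw":0}
    - {"translation":[3,0,-6],"delta_rot":[0,0,0],"jaw":0}
    - {"translation":[5,0,-10],"delta_rot":[0,0,0],"jaw":0}
    - {"translation":[8,0,-13],"delta_rot":[0,0,0],"jaw":0}
    - {"translation":[10,0,-15],"delta_rot":[0,0,0],"jaw":0}
    - {"translation":[10,0,-15],"delta_rot":[0,0,0],"jaw":0}

```text
time: 18.25
tool_pos: [0.5262, 0.2372, 0.2632]
tool_rot: [0.002, 0.706, 0.708, 0.004]
contact_force: [0.3, -0.9, 0.7]
gripper_width: -0.004
grasp_force: 0.0
```

```bash
python3 tab.py
```

```text
[ 0.30061128 -0.92687242  0.68903423] [0.52615321 0.23721407 0.26323638]
wrist 0 tab y 0
rail 3094 [0.15200201 0.21676823]
scene 111 tab y [0.09366105 0.12032343]
rail 971 [0.05199956 0.21399468]
side 58 tab y [0.09062772 0.11802285]
rail 607 [0.0761018  0.21720419]
```

View pics/scene6.png

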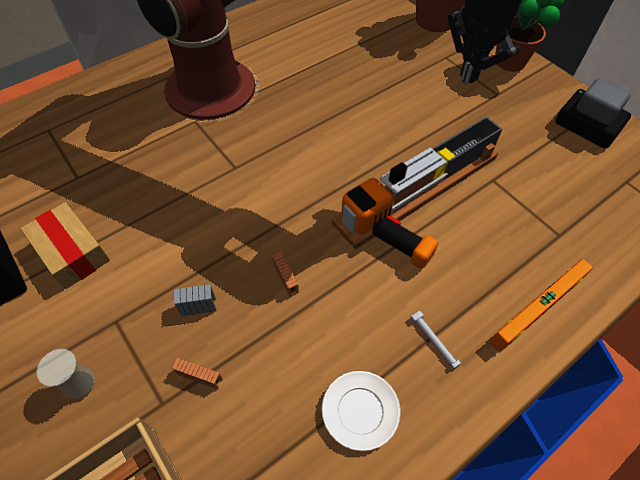

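The rail now lies shut against the housing, with the tab at (398,173). The grey strip at (195,298) hasn't moved and the arm is clear. Handing in.

```bash
python3 -c "
from plant import *
print(job_done())"
```

```text
the job is handed in; nothing more can be done
None
```

I seated the full copper strip flat in the magazine with the follower pushed back, slid the cover rail shut, left the short grey strip where it was, and handed the job in at about 18 s; no verdict came back.

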